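Put the bone knight away in the drop-front display case

ROBOT

A 7-joint arm with a two-finger parallel gripper is mounted at the origin on the work surface. World frame = base frame: x ahead of the robot, y to its left, z up, the work surface at z = 0. Lengths are in m, angles in rad, forces in N, time in s.
With the tool pointing down it reaches from about 0.425 to 0.925 m from the base axis. Payload 6.8 kg.
Tool frame: the origin (TCP) lies at the very end of the fingers, on their centre line; the grasp point (between the pads) lies 19 mm behind it (grip_point_offset is the distance from the TCP to the grasp point, in m); z points along the fingers, y is the line along which they close (so a half turn about z gives the same grasp; the last joint's range is limited). The gripper opens to 85 mm and grips with 20 to 120 N. Pads are 22 mm wide; open, the fingers measure 114 mm over their backs; the gripper's body (76 mm by 85 mm) begins 54 mm behind the grasp point. The pads swing forward as they close: fully open they stand 13 mm farther back than shut.
Start: joints at [-1.297, 0.477, 0.022, 1.555, -0.011, 1.109, -0.083], TCP at [0.251, 0.626, 0.231] pointing down, gripper open.
Joint ranges: [-2.96, 2.96], [-0.34, 2.1], [-1.41, 1.46], [0.24, 2.44], [-1.37, 4.51], [0.17, 1.92], [-2.96, 2.96]. Speed limits (rad/s): [2.39, 2.39, 3.14, 3.14, 3.14, 3.14, 3.14].

INTERFACE

Orientations are given as a unit quaternion [w, x, y, z].
In Python, from station import * gives the robot as it stands.
- The arm moves only by the tool carry_out, never from a script. Its argument "rows" is text: rows parted by semicolons, each of 4 numbers parted by spaces: the shift along the world's x, y, z in mm, then the turn about the world's z in degrees. In form: dx dy dz yaw; .... A call has 1 to 10 rows; each row shifts and turns the commanded pose from where the row before left it; what a row does not reach is not made up. A row lasts 1/8 s, in which the tool goes at most 62.5 mm and 10.7 degrees, less where a joint would pass 70% of its speed; a pose out of reach is approached as far as the arm can. A call is refused whole if a number of a shift passes 62.5 or a number of a turn 10.7, either way. A call with a gripper value outside its range is refused whole. "claw" is the finger opening in mm, from 0 to 85.4, set as the call begins (left out, the last holds). The fingers move at their own pace and stop on an object; "force" is the grip in N (left out, the last holds). Time passes only in rows, so rows that do not move let the fingers close. It gives the time, the measured TCP pose, the force, the opening and the grip force at its end, in the units of the state.
- get_obs(): the state, without advancing time (a new reading comes with each control period).
- read_camera(name): name is "scene" or "top"; returns a dict with "img" (420x560x3 uint8, blue, green, red), "fov_y" (degrees; the focal length in pixels is half the picture's height over the tangent of half this angle, whatever the lens; pixels are square), "cx", "cy" (the principal point, pixels), "distortion" ([k1, k2, p1, p2, k3] as OpenCV has them; the pictures are not rectified), "world_to_cam" (4x4, takes a point from world to camera coordinates). Camera axes: x right, y up, looking along -z (the intrinsics and any distortion apply to the point x, -y, -z); pixel columns grow to the right and rows downward; lengths in m; the calibration is good to about 2 mm. A picture is of the moment at which its call begins. There is no depth.
- hand_in(): hands the job in; it is judged then, once.
Trained networks look in the newest picture that a camera, given by its name, has taken for a name from the list of things; names that differ only in an ending like _2 or _b are one class to them, and where a whole thing is asked for, a point or a joint stands for the part that bears it (a point fixed in the world has none). Each returns a list of dicts, best first, with "confidence" (0 to 1); they miss things now and then, are a little off and sometimes report something else, mostly with a low value. They report only what shows in the picture. A call takes as long as a camera call. They do not tell look-alikes from the thing itself.
- recognise(camera, thing): "centre" ([column, row] in pixels, amid what is visible of it).
- outline_of(camera, thing): "pixels" (420x560 bool, what is visible of it) and "centre" ([column, row] in pixels, amid what is visible of it).
- place_of(camera, thing): "centre" ([column, row] in pixels: a listed point, or the origin of a listed thing).
The state is a dict: "t": time; "q": joint angles; "joint_vel": joint speeds; "joint_torque": joint torques, N m; "eef_pos": TCP position; "tool_rot": TCP orientation; "contact_force": force on the tool from outside, world axes, zero at the start; "torque": the same for the moment, N m; "gripper_width": opening from 0.0 (shut) to 1.0 (fully open); "grasp_force": force on a finger pad.
Only numpy, scipy, OpenCV 4.12 (cv2) and the standard library are available. Lean on these libraries where they do the work, as an engineer would, in place of code of your own. Each camera call takes 0.05 s, during which the arm holds its last target. There are 200 camera calls.

TASK

Pull the display case's bottom-hinged drop front all the way down, stand the bone knight upright on the case floor inside, let go of it, and then push the front back up until it is fully closed. Leave everything else where it is.

Things in the scene. Friction and masses are not known exactly. Their poses are not given: they have to be found in the camera images.
- case: Fixed glass and dark-wood case, 280 wide (y) x 210 deep (x), top 177 high. Origin on the table under the hinge line's middle; x points into the case, z up. Blue floor 60 above the table, x=0 to 204, inner half-width 128. Front down: floor open to above as far as x=90; then a roof 107 above the floor (front bar x=92 to 108, 103 to 117 above the floor). Fixed pieces (radius 16) at x=175, y=-90, +90.
- case_floor (a point): On the case floor at x=65, y=0, z=60 of the case: a good place for the knight. A tool tilted about 20 deg, leaning back to the robot and closing along the case's y, clears the roof bar (pick the knight at that tilt too). Axes as the case.
- flap (a joint): Angle of the teak drop front, rad: 0 = closed (leaning back 40 deg from vertical into the case), 2.27 = all the way down (level, towards the robot, inner face flush with the case floor). Friction hinge, stays where left; may start slightly ajar.
- flap_hinge (a point): Middle of the hinge line of the drop front, 60 above the table at the case's x=0. Axes move with the front: z along the panel away from the hinge, y along the hinge line, -x the outer face.
- flap_rod (a point): Middle of the brass pull rod (diameter 10, along y, 97 free between two stubs), 35 beyond the free edge of the panel (276 wide x 140 long x 12 thick): 175 from the hinge along the panel (z), 6 to the outer side (x=-6). Can be pinched from above at every angle. Axes as flap_hinge.
- tray: Light wooden slide tray, fixed, pulled out to the left (+y of the case) from under it. Origin on the table under the middle of the exposed part (190 x 190); floor 6 thick, rim 22 high, 5 thick.
- knight: Cream bone chess knight standing on the tray's robot side. 55 tall; foot radius 19 up to z=5, round shank radius 15 from z=8 to 33 (grip it here, any direction), carved head above within 17 of the axis. 40 to 85 g. Origin centre of underside, z up, x where the nose points.
- bishop: Bronze bishop, 84 tall, radius 18, on the tray's far side; leave alone. Origin centre of underside.
- pin_dish: Blue enamel dish, diameter 60, 18 high, on the tray's far side; leave alone. Origin centre of underside.
- magnifier: Magnifier lying on the table, horn handle 85 long to its -x, lens 62 wide, 16 high; leave alone. Origin at the handle's lens end, on the table.
- chess_clock: Dark wooden chess clock 55 x 170 x 85 with two white dials; leave alone. Origin centre of underside.
- pawn: Dark wooden pawn, 50 tall, radius 16; leave alone. Origin centre of underside.
- book: Green book lying flat, 150 x 210 x 22; leave alone. Origin centre of underside.
Mind the look-alikes: they are no part of the job. Of the things like the knight, leave any that is blue or red; of the rest the smaller one is meant.

How it is judged:
On the way, in this order (a step that is already met when the one before it is completed fails the run):
1. the drop front is all the way down (joint above 2.05 rad) (value of joint flap above 2.05 rad), for 0.2 s.
2. the knight stands upright on the case floor, let go, with the front still down (joint above 1.5 rad) (x of knight in the frame of case between 0.03 and 0.19 m and y of knight in the frame of case between -0.125 and 0.125 m and z of knight in the frame of case between 0.055 and 0.067 m and angle between knight's own z axis and vertical below 0.15 rad and contact force between the fingers and knight below 0.05 N and value of joint flap above 1.5 rad), for 0.2 s.
At the end, for the whole second after the job is handed in: Knight at rest, upright (0.15 rad) on the case floor (-5/+7 mm), 30 to 190 mm behind the hinge line and within 125 mm of the middle; front closed to within 0.08 rad; bishop, dish, magnifier, clock, pawn and book within 40 mm of where they started (x of knight in the frame of case between 0.03 and 0.19 m and y of knight in the frame of case between -0.125 and 0.125 m and z of knight in the frame of case between 0.055 and 0.067 m and angle between knight's own z axis and vertical below 0.15 rad and value of joint flap below 0.08 rad and linear speed of knight below 0.03 m/s and distance of each of bishop, pin_dish, magnifier, chess_clock, pawn, book from where it was at the start of the episode below 0.04 m); the robot touches nothing.
It also fails if it takes over 72 s, if anything falls off the work surface, if the arm or the gripper's body presses on something with over 40 N, if the wrist force passes 120 N, or if a joint passes its speed limit or range.

## Working session

There is one attempt and no reset: what is moved stays moved. The work goes in short steps, Python scripts to look and compute and a tool call to move; the robot and the scene stay as the last step left them, time stands still between calls to the robot, and variables do not carry over. Pictures are saved under pics/ and viewed, at most 10 in all, crops included, and the job is handed in when it is done.

Besides the shell and the picture viewer there is one more tool, called by a JSON object that holds its "op" and its "data", one argument or row to a line. carry_out: Moves the arm, as the interface text tells. Its arguments: {"type":"object","properties":{"rows":{"type":"string"},"claw":{"type":"number"},"force":{"type":"number"}},"required":["rows"]}

```bash
mkdir -p pics; ls; cat > h.py <<'E'
from station import *
import numpy as np, cv2
def K(c):
    f=210/np.tan(np.radians(c["fov_y"])/2)
    return np.array([[f,0,c["cx"]],[0,f,c["cy"]],[0,0,1.]])
def ray(c,px):
    u=cv2.undistortPoints(np.array([[px]],float),K(c),np.array(c["distortion"],float))[0,0]
    M=np.array(c["world_to_cam"]);R=M[:3,:3];t=M[:3,3]
    return -R.T@t, R.T@np.array([u[0],-u[1],-1])
def at_z(c,px,z):
    o,d=ray(c,px); return o+d*(z-o[2])/d[2]
def proj(c,P):
    M=np.array(c["world_to_cam"]);p=(M[:3,:3]@np.atleast_2d(P).T).T+M[:3,3]
    p=p*[1,-1,-1]
    return cv2.projectPoints(p,np.zeros(3),np.zeros(3),K(c),np.array(c["distortion"],float))[0][:,0]
def tri(c1,p1,c2,p2):
    o1,d1=ray(c1,p1);o2,d2=ray(c2,p2);d1/=np.linalg.norm(d1);d2/=np.linalg.norm(d2)
    s=np.linalg.lstsq(np.c_[d1,-d2],o2-o1,rcond=None)[0]
    a=o1+s[0]*d1;b=o2+s[1]*d2
    return (a+b)/2,np.linalg.norm(a-b)
E
python3 - <<'E'
from h import *
C={}
for n in("scene","top"):
    c=C[n]=read_camera(n);cv2.imwrite(f"pics/{n}0.png",c["img"])
    o,_=ray(c,[280,210]);print(n,o.round(3),c["fov_y"],c["distortion"])
    for th in("knight","flap_rod","flap_hinge","case","case_floor","tray","bishop","pin_dish"):
        print(n,th,[(np.round(d["centre"],1).tolist(),round(d["confidence"],2)) for d in place_of(n,th)][:4])
o=get_obs();print(o)
E
```

```text
pics
scene [1.293 0.304 0.907] 55.434072625417514 [0.02982733 0.         0.         0.         0.        ]
scene knight [([371.9, 266.7], 0.74), ([293.4, 237.8], 0.72), ([312.0, 273.2], 0.5)]
scene flap_rod [([202.5, 231.3], 0.86)]
scene flap_hinge [([318.8, 305.3], 0.75)]
scene case []
scene case_floor []
scene tray [([304.7, 288.2], 0.97)]
scene bishop [([276.8, 298.2], 0.66)]
scene pin_dish [([320.8, 304.3], 0.85), ([127.6, 224.6], 0.28)]
top [0.459 0.021 1.204] 57.88056263507447 [-0.09189576  0.          0.          0.          0.        ]
top knight [([179.2, 231.0], 0.72), ([222.5, 251.0], 0.7), ([229.0, 212.8], 0.51), ([257.6, 248.5], 0.46)]
top flap_rod [([314.0, 155.7], 0.84)]
top flap_hinge []
top case []
top case_floor [([315.9, 176.8], 0.71)]
top tray [([232.8, 189.7], 0.66)]
top bishop [([245.9, 172.6], 0.47)]
top pin_dish [([215.2, 177.9], 0.52)]
{'t': 0.9, 'q': array([-1.29710107,  0.47700592,  0.02238763,  1.55539873, -0.01146217,
        1.10931072, -0.08311225]), 'joint_vel': array([-0.00038999,  0.00031555, -0.00159576, -0.00077462, -0.0001431 ,
        0.00116567, -0.0010412 ]), 'joint_torque': array([ 1.93387273e-04, -5.96318257e+01,  1.60649154e+00, -2.81542182e+01,
        1.25784139e-02,  1.66761401e-03,  1.29611172e-05]), 'eef_pos': array([0.25149854, 0.62641219, 0.23130425]), 'tool_rot': array([7.68904615e-06, 1.89742997e-01, 9.81833792e-01, 2.07417656e-06]), 'contact_force': array([0.0510552 , 0.11542557, 0.03470367]), 'torque': array([-0.00772867, -0.00108537,  0.03788303]), 'grasp_force': 0.0, 'gripper_width': 1.0016982895917488}
```

```bash
python3 - <<'E'
import cv2
for n in("scene","top"): cv2.imwrite(f"pics/{n}0b.png",cv2.resize(cv2.imread(f"pics/{n}0.png"),(800,600),interpolation=cv2.INTER_CUBIC))
E
```

```text
(no output)
```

View pics/scene0b.png

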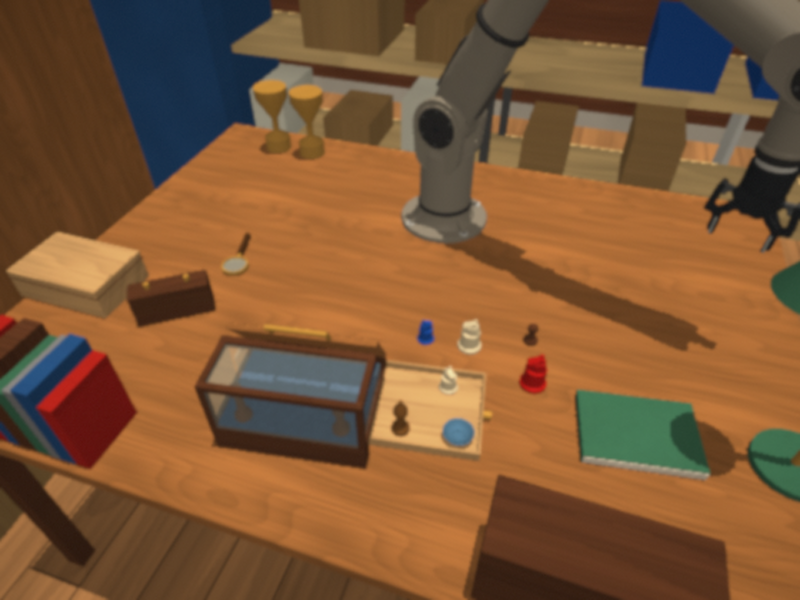

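View pics/top0b.png

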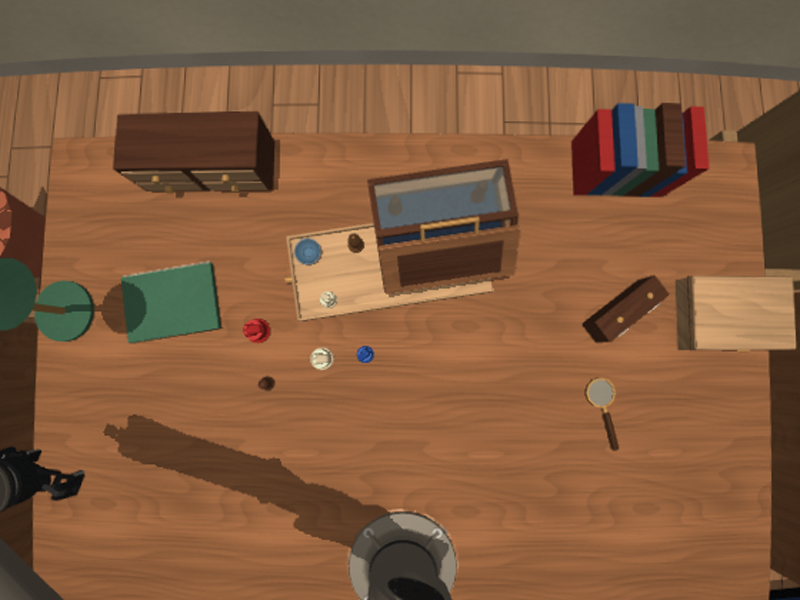

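The front is closed on the case, with case yaw about +8°. The white knight on the tray is at scene (314,266) and top (230,209). The larger white knight at top (225,251) is the look-alike. I'll take crops to measure these more finely.

```bash
python3 - <<'E'
import cv2
a=cv2.imread("pics/top0.png")[105:230,195:375];cv2.imwrite("pics/ct.png",cv2.resize(a,None,fx=4.4,fy=4.4,interpolation=cv2.INTER_CUBIC))
a=cv2.imread("pics/scene0.png")[215:330,135:350];cv2.imwrite("pics/cs.png",cv2.resize(a,None,fx=3.7,fy=3.7,interpolation=cv2.INTER_CUBIC))
E
```

```text
(no output)
```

View pics/ct.png

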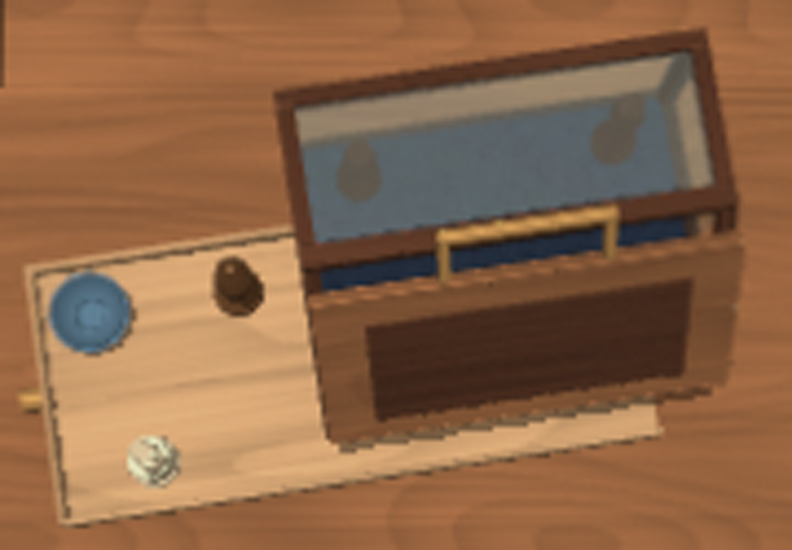

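View pics/cs.png

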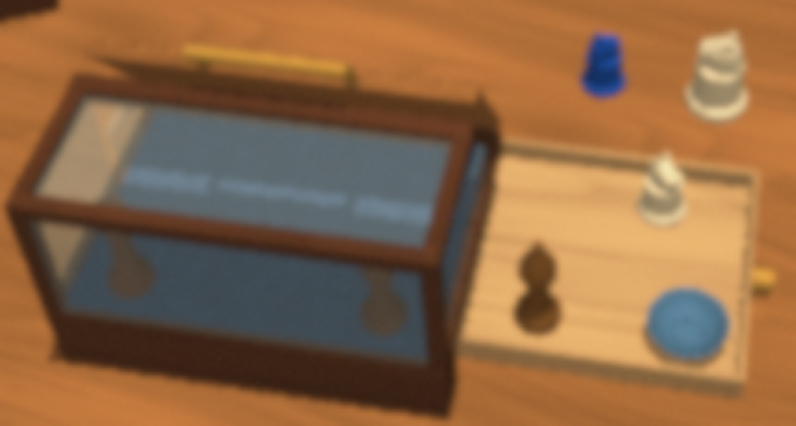

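```bash
cat > pose.py <<'E'
from h import *
from scipy.optimize import least_squares
C={n:read_camera(n) for n in("scene","top")}
T=lambda x,y:((x+.5)/4.4-.5+195,(y+.5)/4.4-.5+105)
S=lambda x,y:((x+.5)/3.7-.5+135,(y+.5)/3.7-.5+215)
D=[("top",T(275,93),(.21,.14,.177)),("top",T(706,30),(.21,-.14,.177)),("top",T(300,268),(.092,.14,.177)),("top",T(737,203),(.092,-.14,.177)),
("scene",S(12,207),(.21,-.14,.177)),("scene",S(440,265),(.21,.14,.177)),("scene",S(78,75),(.092,-.14,.177)),("scene",S(478,130),(.092,.14,.177)),
("scene",S(450,412),(.21,.14,0)),("scene",S(58,357),(.21,-.14,0))]
def W(p,P):
    c,s=np.cos(p[2]),np.sin(p[2]);return np.array([p[0]+c*P[0]-s*P[1],p[1]+s*P[0]+c*P[1],P[2]])
def res(p): return np.concatenate([proj(C[n],W(p,P))[0]-px for n,px,P in D])
r=least_squares(res,[.65,-.05,.14],loss="soft_l1")
print("case",r.x,np.degrees(r.x[2]));print(r.fun.reshape(-1,2).round(1))
p=r.x
for th in(0,.1,.2):
    f=np.radians(40)-th;x=.175*np.sin(f)-.006*np.cos(f);z=.06+.175*np.cos(f)+.006*np.sin(f)
    P=W(p,(x,0,z));print("rod",th,P.round(4),proj(C["top"],P).round(1),proj(C["scene"],P).round(1))
print(tri(C["top"],[314.,155.7],C["scene"],[202.5,231.3]))
print("pix",T(528,221),S(268,62))
print("rod level",W(p,(-.175,0,.054)),"floor65",W(p,(.065,0,.06)))
print("knight top/scene z6",at_z(C["top"],[229,212.8],.006),at_z(C["scene"],[312,273.2],.006),at_z(C["scene"],S(663,212),.006))
print("head tri",tri(C["top"],T(153,460),C["scene"],S(663,190)))
for n in C:
  for d in outline_of(n,"knight"):
    m=cv2.boundingRect(d["pixels"].astype(np.uint8));print(n,np.round(d["centre"],1),m,round(d["confidence"],2))
E
python3 pose.py
```

```text
case [ 0.61189368 -0.09426847  0.1570946 ] 9.000857494787395
[[-1.4 -0.4]
 [-0.7 -0.4]
 [-0.8  0.9]
 [-0.2  0.8]
 [-2.5 -0.7]
 [-0.6 -0.1]
 [-0.7 -1.1]
 [-0.7 -2.3]
 [-0.2  2.4]
 [ 1.5  1.4]]
rod 0 [ 0.7185 -0.0774  0.1979] [[312.  151.4]] [[205.2 239.3]]
rod 0.1 [ 0.7043 -0.0796  0.208 ] [[313.3 155.6]] [[206.5 232.3]]
rod 0.2 [ 0.6893 -0.082   0.2166] [[314.5 160.4]] [[207.8 225.5]]
(array([ 0.7052754 , -0.08506242,  0.2101996 ]), np.float64(0.007951999133104567))
pix (314.6136363636364, 154.8409090909091) (207.06756756756755, 231.3918918918919)
rod level [ 0.43904863 -0.12164709  0.054     ] floor65 [ 0.67609327 -0.08409927  0.06      ]
knight top/scene z6 [0.56808236 0.16821784 0.006     ] [0.58558105 0.16641384 0.006     ] [0.57950463 0.17014783 0.006     ]
head tri (array([0.57696572, 0.16624322, 0.02792963]), np.float64(0.0036515029457405077))
scene [327.4 233.3] (322, 224, 14, 23) 0.78
scene [298.7 234.8] (293, 224, 10, 17) 0.7
scene [315.  267.1] (306, 257, 15, 19) 0.47
top [223.3 249. ] (217, 243, 16, 16) 0.6
top [227.1 209.4] (224, 204, 12, 12) 0.55
top [256.4 246.8] (250, 242, 12, 13) 0.5
top [181.2 229. ] (170, 223, 20, 17) 0.5
```

{"op": "carry_out", "data": {
  "rows": "28 -44 10 -3.7;28 -44 10 -3.7;28 -44 10 -3.7;28 -44 10 -3.7;28 -44 10 -3.7;28 -44 10 -3.7;28 -44 10 -3.7;28 -44 10 -3.7;28 -44 0 -3.7;28 -44 0 -3.7",
  "claw": 40,
  "force": 40
}}

```text
t: 2.35
eef_pos: [0.5323, 0.185, 0.3118]
tool_rot: [0.0, 0.492, 0.87, 0.001]
contact_force: [0.0, 0.8, 0.3]
gripper_width: 0.466
grasp_force: 0.0
```

{"op": "carry_out", "data": {
  "rows": "28 -44 0 -3.7;28 -44 0 -3.7;28 -44 0 -3.7;28 -44 0 -3.7;28 -44 0 -3.7;33 -46 0 -3.6;0 0 0 0;0 0 0 0"
}}

```text
t: 3.35
eef_pos: [0.7044, -0.0791, 0.3109]
tool_rot: [-0.0, 0.649, 0.761, 0.0]
contact_force: [-0.7, 1.0, -0.6]
gripper_width: 0.467
grasp_force: 0.0
```

{"op": "carry_out", "data": {
  "rows": "0 0 -35 0;0 0 -35 0;0 0 -24 0;0 0 -20 0;0 0 0 0;0 0 0 0"
}}

```text
t: 4.1
eef_pos: [0.7051, -0.0793, 0.1985]
tool_rot: [0.001, 0.649, 0.761, 0.001]
contact_force: [0.3, -0.3, -0.3]
gripper_width: 0.468
grasp_force: 0.0
```

```bash
python3 - <<'E'
from h import *
a=read_camera("scene")["img"][175:295,150:310];b=read_camera("top")["img"][105:225,240:400]
cv2.imwrite("pics/g1.png",cv2.resize(np.hstack([a,b]),None,fx=2.5,fy=2.5,interpolation=cv2.INTER_CUBIC))
print(get_obs()["eef_pos"],get_obs()["contact_force"])
E
```

```text
[ 0.70524987 -0.07967334  0.19877124] [-0.08218196  0.2104556  -0.20486211]
```

View pics/g1.png

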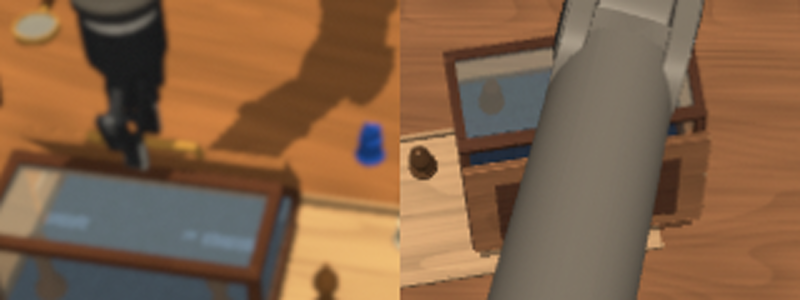

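The fingers straddle the rod at the left half of the crop, around (125,140). I'll close on it.

{"op": "carry_out", "data": {
  "rows": "0 0 -5 0;0 0 0 0;0 0 0 0;0 0 0 0;0 0 0 0;0 0 0 0",
  "claw": 0,
  "force": 40
}}

```text
t: 4.95
eef_pos: [0.7043, -0.0795, 0.192]
tool_rot: [-0.0, 0.649, 0.761, -0.0]
contact_force: [-0.4, -1.6, -1.3]
gripper_width: 0.097
grasp_force: 38.9
```

```bash
cat > arc.py <<'E'
import numpy as np,sys
# rod path relative to start angle, world mm; yaw 9deg
def rod(th):
    f=np.radians(40)-th
    return np.array([175*np.sin(f)-6*np.cos(f),60+175*np.cos(f)+6*np.sin(f)])
a,b,n=map(float,sys.argv[1:4]);y=np.radians(9.0)
P=np.array([rod(t) for t in np.linspace(a,b,int(n)+1)])
Q=np.c_[P[:,0]*np.cos(y),P[:,0]*np.sin(y),P[:,1]]
R=np.diff(np.round(Q-Q[0],0),axis=0)
print("start",Q[0],"end",Q[-1])
for i in range(0,len(R),10): print(";".join("%g %g %g 0"%tuple(r) for r in R[i:i+10]))
E
python3 arc.py 0.1 2.27 29
```

```text
start [ 92.43190522  14.63977558 207.99668871] end [-172.83900765  -27.37500949   53.81240831]
-11 -2 7 0;-12 -2 5 0;-12 -2 5 0;-12 -1 4 0;-13 -2 3 0;-13 -2 2 0;-13 -3 1 0;-12 -2 0 0;-13 -2 -1 0;-13 -2 -2 0
-13 -2 -3 0;-12 -2 -4 0;-12 -2 -4 0;-12 -1 -6 0;-11 -2 -7 0;-11 -2 -7 0;-10 -1 -8 0;-9 -2 -9 0;-9 -1 -9 0;-8 -2 -11 0
-8 -1 -10 0;-6 -1 -12 0;-6 -1 -12 0;-5 0 -12 0;-3 -1 -12 0;-3 -1 -13 0;-2 0 -13 0;-1 0 -13 0;0 0 -13 0
```

Gripped: the opening is about 8–10 mm, which matches the rod.

{"op": "carry_out", "data": {
  "rows": "-11 -2 7 0;-12 -2 5 0;-12 -2 5 0;-12 -1 4 0;-13 -2 3 0;-13 -2 2 0;-13 -3 1 0;-12 -2 0 0;-13 -2 -1 0;-13 -2 -2 0"
}}

```text
t: 6.2
eef_pos: [0.58, -0.0995, 0.2167]
tool_rot: [0.0, 0.649, 0.761, 0.0]
contact_force: [2.5, 1.5, 3.5]
gripper_width: 0.098
grasp_force: 40.8
```

{"op": "carry_out", "data": {
  "rows": "-13 -2 -3 0;-12 -2 -4 0;-12 -2 -4 0;-12 -1 -6 0;-11 -2 -7 0;-11 -2 -7 0;-10 -1 -8 0;-9 -2 -9 0;-9 -1 -9 0;-8 -2 -11 0"
}}

```text
t: 7.45
eef_pos: [0.4729, -0.1166, 0.1478]
tool_rot: [-0.0, 0.649, 0.761, 0.0]
contact_force: [-0.1, -2.1, 4.6]
gripper_width: 0.098
grasp_force: 40.2
```

{"op": "carry_out", "data": {
  "rows": "-8 -1 -10 0;-6 -1 -12 0;-6 -1 -12 0;-5 0 -12 0;-3 -1 -12 0;-3 -1 -13 0;-2 0 -13 0;-1 0 -13 0;0 0 -8 0;0 0 0 0"
}}

```text
t: 8.7
eef_pos: [0.4406, -0.1217, 0.0428]
tool_rot: [0.001, 0.649, 0.761, 0.0]
contact_force: [7.9, -2.0, -3.2]
gripper_width: 0.097
grasp_force: 39.0
```

{"op": "carry_out", "data": {
  "rows": "0 0 -4 0;0 0 0 0;0 0 0 0"
}}

```text
t: 9.07
eef_pos: [0.4408, -0.1218, 0.0411]
tool_rot: [0.001, 0.65, 0.76, 0.001]
contact_force: [-3.0, 1.0, 37.4]
gripper_width: 0.099
grasp_force: 43.8
```

{"op": "carry_out", "data": {
  "rows": "0 0 0 0;0 0 0 0;0 0 15 0;0 0 40 0;0 0 50 0;0 0 50 0;0 0 0 0",
  "claw": 28
}}

```text
t: 9.95
eef_pos: [0.4414, -0.1219, 0.1979]
tool_rot: [0.002, 0.649, 0.761, 0.003]
contact_force: [0.0, -0.4, -0.6]
gripper_width: 0.327
grasp_force: 0.0
```

```bash
python3 - <<'E'
from h import *
c=read_camera("scene");c2=read_camera("top")
for n in ("scene","top"):
  for th in("flap_rod","knight"):
    print(n,th,[(np.round(d["centre"],1).tolist(),round(d["confidence"],2)) for d in place_of(n,th)][:4])
a=c["img"][190:330,130:350];b=c2["img"][105:245,190:390]
cv2.imwrite("pics/g2.png",cv2.resize(np.hstack([a,b]),None,fx=1.9,fy=1.9,interpolation=cv2.INTER_CUBIC))
print(get_obs()["eef_pos"])
E
```

```text
scene flap_rod [([234.7, 204.3], 0.62), ([443.9, 301.4], 0.46)]
scene knight [([370.6, 269.3], 0.76), ([295.9, 238.2], 0.69), ([327.2, 239.5], 0.66), ([313.4, 274.2], 0.51)]
top flap_rod [([326.1, 255.5], 0.78), ([314.4, 199.7], 0.51)]
top knight [([181.0, 229.2], 0.79), ([228.9, 211.0], 0.62), ([258.0, 245.2], 0.58)]
[ 0.43842567 -0.12144339  0.19318945]
```

View pics/g2.png

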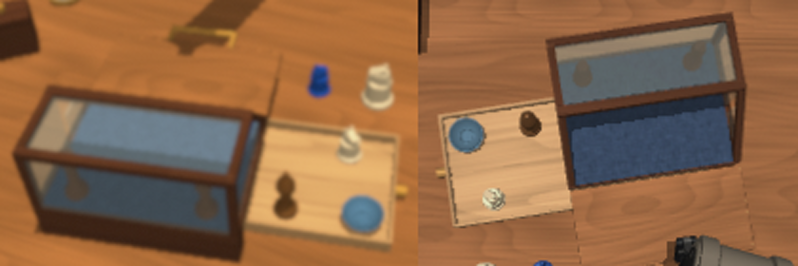

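The front is level, and the white knight still stands on the tray at about (347,145) left and (493,198) right in the crop. I'll fit its silhouette for position.

```bash
cat > kn.py <<'E'
from h import *
from scipy.optimize import minimize
def fit(p0,z0,show=True):
    a=np.linspace(0,2*np.pi,24)
    rings=[(19,0),(19,5),(15,8),(15,33),(15,42),(9,55)]
    C={n:read_camera(n) for n in("scene","top")};M={}
    for n,c in C.items():
        u,v=proj(c,[*p0,z0+.027])[0].astype(int)
        hs=cv2.cvtColor(c["img"],cv2.COLOR_BGR2HSV).astype(int)
        m=(hs[...,1]<75)&(hs[...,2]>105);w=np.zeros_like(m);w[v-18:v+18,u-14:u+15]=1;m&=w
        k,l,s,_=cv2.connectedComponentsWithStats(m.astype(np.uint8),connectivity=8)
        i=1+np.argmax(s[1:,4]);M[n]=(l==i).astype(np.uint8);print(n,s[i])
    def sil(p,n):
        im=np.zeros((420*4,560*4),np.uint8)
        ps=[proj(C[n],np.c_[p[0]+r/1e3*np.cos(a),p[1]+r/1e3*np.sin(a),np.full(24,z0+z/1e3)]) for r,z in rings]
        for q,w in zip(ps,ps[1:]): cv2.fillConvexPoly(im,np.round(4*cv2.convexHull(np.r_[q,w].astype(np.float32))+1.5).astype(np.int32),1)
        return cv2.resize(im.astype(np.float32),(560,420),interpolation=cv2.INTER_AREA)
    for ns in(["scene"],["top"],["scene","top"]):
        f=lambda p:sum(np.abs(sil(p,n)-M[n]).sum() for n in ns)
        r=minimize(f,p0,method="Nelder-Mead",options=dict(initial_simplex=np.array(p0)+[[-.005,-.005],[.006,0],[0,.006]],xatol=2e-4))
        print(ns,r.x.round(4),round(r.fun,1),[M[n].sum() for n in ns])
    return r.x
if __name__=="__main__": fit([.577,.167],.006)
E
python3 kn.py
```

```text
scene [314 260   3   3   4]
top [224 204  12  12  97]
['scene'] [0.5282 0.1552] 199.3 [np.uint64(4)]
['top'] [0.5778 0.1661] 26.3 [np.uint64(97)]
['scene', 'top'] [0.5778 0.1671] 236.9 [np.uint64(4), np.uint64(97)]
```

{"op": "carry_out", "data": {
  "rows": "15 32 0 10;15 32 0 10;15 32 0 10;15 32 0 10;15 32 0 10;15 32 0 10;16 32 0 10;16 32 0 10;16 32 0 10;0 0 0 0",
  "claw": 60,
  "force": 30
}}

```text
t: 11.6
eef_pos: [0.5777, 0.1696, 0.1931]
tool_rot: [-0.001, -0.081, 0.997, 0.0]
contact_force: [0.1, -0.1, -0.2]
gripper_width: 0.703
grasp_force: 0.0
```

{"op": "carry_out", "data": {
  "rows": "0 0 -50 0;0 0 -40 0;0 0 0 0;0 0 0 0"
}}

```text
t: 12.1
eef_pos: [0.5782, 0.1659, 0.1055]
tool_rot: [0.001, -0.078, 0.997, -0.0]
contact_force: [0.3, -0.8, 0.2]
gripper_width: 0.705
grasp_force: 0.0
```

{"op": "carry_out", "data": {
  "rows": "0 0 -40 0;0 0 -34 0;0 0 -14 0;0 0 -6 0;0 0 0 0;0 0 0 0"
}}

```text
t: 12.85
eef_pos: [0.5785, 0.1667, 0.0116]
tool_rot: [0.001, -0.079, 0.997, 0.0]
contact_force: [-0.0, 0.4, -0.4]
gripper_width: 0.702
grasp_force: 0.0
```

{"op": "carry_out", "data": {
  "rows": "0 0 0 0;0 0 0 0;0 0 0 0;0 0 0 0;0 0 0 0",
  "claw": 0,
  "force": 30
}}

```text
t: 13.48
eef_pos: [0.5782, 0.1667, 0.0122]
tool_rot: [0.001, -0.079, 0.997, 0.0]
contact_force: [-4.3, -0.7, 14.1]
gripper_width: 0.34
grasp_force: 28.8
```

{"op": "carry_out", "data": {
  "rows": "0 0 20 0;0 0 40 0;0 0 50 0;0 0 50 0;0 0 43 0;0 0 0 0;0 0 0 0"
}}

```text
t: 14.35
eef_pos: [0.577, 0.1663, 0.2133]
tool_rot: [-0.0, -0.079, 0.997, 0.0]
contact_force: [-0.5, 0.7, -0.6]
gripper_width: 0.346
grasp_force: 31.5
```

{"op": "carry_out", "data": {
  "rows": "8 -26 0 0;9 -32 0 0;9 -32 0 0;9 -32 0 0;9 -32 0 0;9 -32 0 0;9 -32 0 0;8 -26 0 0;5 -10 0 0;0 0 0 0"
}}

```text
t: 15.6
eef_pos: [0.6521, -0.0876, 0.2122]
tool_rot: [-0.001, -0.078, 0.997, 0.0]
contact_force: [0.6, 0.4, -0.4]
gripper_width: 0.343
grasp_force: 31.5
```

{"op": "carry_out", "data": {
  "rows": "0 0 0 0;0 0 0 0;0 0 0 0"
}}

```text
t: 15.98
eef_pos: [0.6524, -0.0867, 0.2134]
tool_rot: [0.0, -0.079, 0.997, 0.0]
contact_force: [-0.7, -0.0, -0.5]
gripper_width: 0.336
grasp_force: 31.5
```

```bash
python3 - <<'E'
from h import *
c=read_camera("scene")
a=c["img"][150:300,120:350]
cv2.imwrite("pics/g3.png",cv2.resize(a,None,fx=3,fy=3,interpolation=cv2.INTER_CUBIC))
o=get_obs();print(o["eef_pos"],o["contact_force"],o["gripper_width"],o["grasp_force"],o["q"])
E
```

```text
[ 0.65248095 -0.08697856  0.21344321] [-0.55886856  0.54951351 -0.1378433 ] 0.34300626847841387 31.50447983003687 [-0.14580484  0.47256211  0.256566    1.6302432  -0.13332524  1.0558647
  1.87872638]
```

View pics/g3.png

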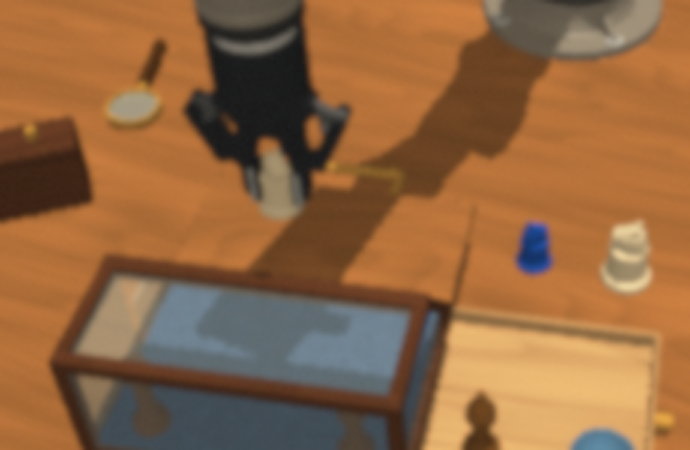

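The knight is held upright at about (278,185) in the crop. Lowering it in steps while watching the force.

{"op": "carry_out", "data": {
  "rows": "0 0 -20 0;0 0 -25 0;0 0 -25 0;0 0 -20 0;0 0 0 0"
}}

```text
t: 16.65
eef_pos: [0.6513, -0.0873, 0.1217]
tool_rot: [-0.002, -0.079, 0.997, 0.0]
contact_force: [0.8, -0.1, 0.6]
gripper_width: 0.342
grasp_force: 31.5
```

{"op": "carry_out", "data": {
  "rows": "0 0 -20 0;0 0 -15 0;0 0 -12 0;0 0 -5 0;0 0 0 0;0 0 0 0"
}}

```text
t: 17.4
eef_pos: [0.6529, -0.0877, 0.0718]
tool_rot: [0.0, -0.079, 0.997, -0.0]
contact_force: [0.3, -0.5, -0.8]
gripper_width: 0.343
grasp_force: 31.5
```

{"op": "carry_out", "data": {
  "rows": "0 0 -3 0;0 0 -1 0;0 0 0 0;0 0 0 0"
}}

```text
t: 17.9
eef_pos: [0.6525, -0.0876, 0.0674]
tool_rot: [0.0, -0.079, 0.997, -0.0]
contact_force: [0.4, 0.6, -0.3]
gripper_width: 0.341
grasp_force: 31.5
```

{"op": "carry_out", "data": {
  "rows": "0 0 -1 0;0 0 -1 0;0 0 0 0;0 0 0 0"
}}

```text
t: 18.4
eef_pos: [0.6526, -0.0876, 0.0665]
tool_rot: [0.0, -0.079, 0.997, 0.0]
contact_force: [-3.5, 0.5, 7.7]
gripper_width: 0.344
grasp_force: 33.1
```

{"op": "carry_out", "data": {
  "rows": "0 0 0 0;0 0 0 0;0 0 0 0;0 0 0 0;0 0 0 0;0 0 0 0",
  "claw": 62
}}

```text
t: 19.15
eef_pos: [0.6525, -0.0876, 0.0653]
tool_rot: [-0.0, -0.079, 0.997, 0.0]
contact_force: [-0.5, 0.2, 0.3]
gripper_width: 0.726
grasp_force: 0.0
```

{"op": "carry_out", "data": {
  "rows": "-10 -2 0 0;-22 -3 0 0;-22 -3 0 0;-10 -2 0 0;0 0 0 0;0 0 0 0"
}}

```text
t: 19.9
eef_pos: [0.5894, -0.0973, 0.0655]
tool_rot: [0.001, -0.079, 0.997, 0.0]
contact_force: [-0.4, 0.3, -0.1]
gripper_width: 0.728
grasp_force: 0.0
```

```bash
python3 - <<'E'
from h import *
c=read_camera("scene");d=read_camera("top")
a=np.hstack([c["img"][180:310,130:300],d["img"][110:240,250:400]])
cv2.imwrite("pics/g4.png",cv2.resize(a,None,fx=2.5,fy=2.5,interpolation=cv2.INTER_CUBIC))
print(get_obs()["eef_pos"])
E
```

```text
[ 0.5893195  -0.09732365  0.06535803]
```

View pics/g4.png

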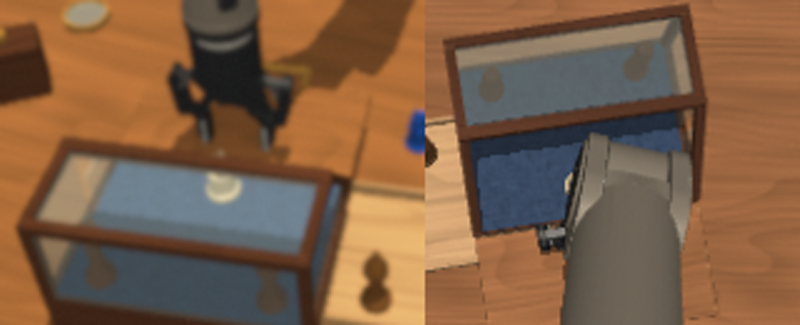

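{"op": "carry_out", "data": {
  "rows": "0 0 0 0;0 0 0 0;0 0 0 0;0 0 0 0;14 2 0 0;11 2 0 0;3 1 0 0;0 0 0 0",
  "claw": 0
}}

```text
t: 21.0
eef_pos: [0.6167, -0.0924, 0.0651]
tool_rot: [-0.0, -0.079, 0.997, 0.0]
contact_force: [0.4, 0.3, -0.2]
gripper_width: 0.004
grasp_force: 0.0
```

{"op": "carry_out", "data": {
  "rows": "4 0.6 0 0;4 0.6 0 0;4 0.6 0 0;4 0.6 0 0;4 0.6 0 0;4 0.6 0 0;4 0.6 0 0;4 0.6 0 0;3 0.5 0 0;0 0 0 0"
}}

```text
t: 22.25
eef_pos: [0.6519, -0.0872, 0.0653]
tool_rot: [0.0, -0.079, 0.997, -0.0]
contact_force: [-0.9, -0.3, 0.1]
gripper_width: 0.001
grasp_force: 0.0
```

```bash
python3 - <<'E'
from h import *
c=read_camera("scene")
a=c["img"][190:290,130:270]
cv2.imwrite("pics/g5.png",cv2.resize(a,None,fx=5,fy=5,interpolation=cv2.INTER_CUBIC))
o=get_obs();print(o["eef_pos"],o["contact_force"])
W=lambda x,y,z:(.6119+np.cos(.157)*x-np.sin(.157)*y,-.0943+np.sin(.157)*x+np.cos(.157)*y,z)
for x in(.06,.065,.07,.075): print(x,[((proj(c,W(x,0,z))[0]-[130,190])*5).round() for z in (.06,.115)])
E
```

```text
[ 0.6516882  -0.08718737  0.0652632 ] [-0.9638164  -0.09364406  0.99288107]
0.06 [array([434., 356.]), array([423., 289.])]
0.065 [array([431., 363.]), array([420., 296.])]
0.07 [array([429., 370.]), array([417., 303.])]
0.075 [array([426., 377.]), array([415., 310.])]
```

View pics/g5.png

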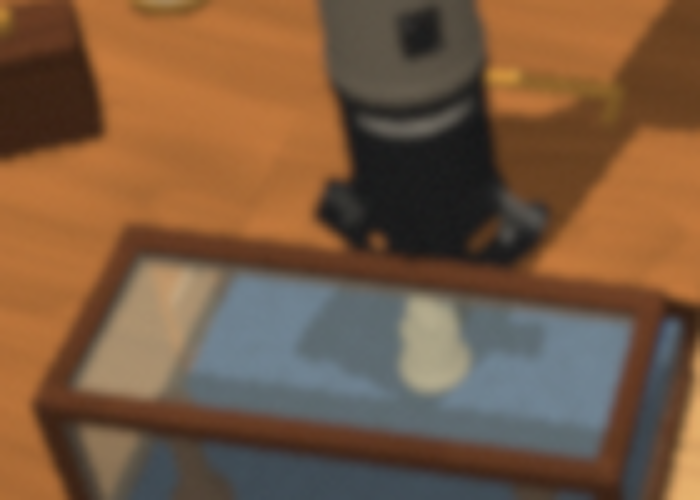

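The knight is upright with its foot at about (434,372), which is x≈70 mm. Backing out and returning to the rod.

{"op": "carry_out", "data": {
  "rows": "-10 -2 0 0;-25 -4 0 0;-30 -4 0 0;0 0 40 0;0 0 50 0;0 0 0 0"
}}

```text
t: 23.05
eef_pos: [0.5886, -0.0981, 0.1594]
tool_rot: [0.004, -0.078, 0.997, -0.0]
contact_force: [0.4, -0.1, -0.5]
gripper_width: -0.002
grasp_force: 0.0
```

{"op": "carry_out", "data": {
  "rows": "-16 -3 0 -10;-16 -3 0 -10;-16 -3 0 -10;-16 -3 0 -10;-16 -3 0 -10;-16 -3 0 -10;-16 -3 0 -10;-17 -2 0 -10;-17 -2 0 -10;0 0 0 0",
  "claw": 28,
  "force": 40
}}

```text
t: 24.3
eef_pos: [0.4385, -0.1223, 0.1546]
tool_rot: [-0.001, 0.649, 0.761, -0.0]
contact_force: [0.2, -0.1, 0.1]
gripper_width: 0.328
grasp_force: 0.0
```

{"op": "carry_out", "data": {
  "rows": "0 0 0 0;0 0 0 0"
}}

```text
t: 24.55
eef_pos: [0.4411, -0.1222, 0.1553]
tool_rot: [0.0, 0.648, 0.761, 0.0]
contact_force: [0.5, 0.1, -0.1]
gripper_width: 0.326
grasp_force: 0.0
```

Positioned at the rod's xy. Descend 114 mm and pinch.

{"op": "carry_out", "data": {
  "rows": "0 0 -40 0;0 0 -35 0;0 0 -25 0;0 0 -14 0;0 0 0 0;0 0 0 0"
}}

```text
t: 25.3
eef_pos: [0.4412, -0.1225, 0.042]
tool_rot: [0.001, 0.649, 0.761, 0.0]
contact_force: [0.7, -0.3, 0.1]
gripper_width: 0.327
grasp_force: 0.0
```

{"op": "carry_out", "data": {
  "rows": "0 0 0 0;0 0 0 0;0 0 0 0;0 0 0 0;0 0 0 0",
  "claw": 0
}}

```text
t: 25.92
eef_pos: [0.4408, -0.1224, 0.0422]
tool_rot: [0.0, 0.649, 0.761, 0.0]
contact_force: [-2.0, 0.1, 6.0]
gripper_width: 0.094
grasp_force: 39.0
```

```bash
python3 arc.py 2.27 0 40
```

```text
start [-172.83900765  -27.37500949   53.81240831] end [106.56324084  16.87795926 197.9145032 ]
-0 -0 10 0;0 0 10 0;1 0 10 0;2 0 10 0;2 1 9 0;3 0 10 0;3 1 9 0;4 0 9 0;4 1 9 0;5 1 9 0
5 1 8 0;6 0 9 0;6 1 7 0;6 2 8 0;7 1 7 0;8 1 6 0;7 1 6 0;8 1 6 0;9 2 5 0;8 1 5 0
9 1 4 0;9 2 4 0;10 1 3 0;9 2 3 0;10 1 2 0;9 2 2 0;10 1 1 0;10 2 0 0;10 1 0 0;9 2 -1 0
10 2 -1 0;10 1 -2 0;9 2 -2 0;10 1 -3 0;9 2 -3 0;9 1 -4 0;9 1 -5 0;8 2 -5 0;9 1 -5 0;7 1 -6 0
```

{"op": "carry_out", "data": {
  "rows": "0 0 10 0;0 0 10 0;1 0 10 0;2 0 10 0;2 1 9 0;3 0 10 0;3 1 9 0;4 0 9 0;4 1 9 0;5 1 9 0"
}}

```text
t: 27.18
eef_pos: [0.4629, -0.1188, 0.1364]
tool_rot: [-0.001, 0.65, 0.76, -0.001]
contact_force: [-6.5, -3.7, -1.5]
gripper_width: 0.096
grasp_force: 39.0
```

{"op": "carry_out", "data": {
  "rows": "5 1 8 0;6 0 9 0;6 1 7 0;6 2 8 0;7 1 7 0;8 1 6 0;7 1 6 0;8 1 6 0;9 2 5 0;8 1 5 0"
}}

```text
t: 28.42
eef_pos: [0.5314, -0.1079, 0.2053]
tool_rot: [-0.003, 0.65, 0.76, -0.001]
contact_force: [-16.6, 0.6, 24.6]
gripper_width: 0.098
grasp_force: 41.4
```

{"op": "carry_out", "data": {
  "rows": "9 1 4 0;9 2 4 0;10 1 3 0;9 2 3 0;10 1 2 0;9 2 2 0;10 1 1 0;10 2 0 0;10 1 0 0;9 2 -1 0"
}}

```text
t: 29.68
eef_pos: [0.6308, -0.092, 0.2232]
tool_rot: [0.001, 0.649, 0.761, 0.001]
contact_force: [-2.9, -1.2, 7.1]
gripper_width: 0.097
grasp_force: 42.2
```

{"op": "carry_out", "data": {
  "rows": "10 2 -1 0;10 1 -2 0;9 2 -2 0;10 1 -3 0;9 2 -3 0;9 1 -4 0;9 1 -5 0;0 0 0 0;0 0 0 0"
}}

```text
t: 30.8
eef_pos: [0.6958, -0.0816, 0.201]
tool_rot: [0.0, 0.649, 0.761, 0.0]
contact_force: [0.9, 1.0, -1.0]
gripper_width: 0.096
grasp_force: 43.4
```

{"op": "carry_out", "data": {
  "rows": "8 2 -5 0;9 1 -5 0;5 1 -4 0;0 0 0 0;0 0 0 0"
}}

```text
t: 31.42
eef_pos: [0.7175, -0.0782, 0.1869]
tool_rot: [-0.0, 0.649, 0.761, -0.0]
contact_force: [0.5, 1.4, -1.5]
gripper_width: 0.096
grasp_force: 43.3
```

{"op": "carry_out", "data": {
  "rows": "3 0 -3 0;0 0 0 0;0 0 0 0"
}}

```text
t: 31.8
eef_pos: [0.7201, -0.0778, 0.1849]
tool_rot: [-0.001, 0.649, 0.761, 0.0]
contact_force: [-3.7, 2.1, 5.9]
gripper_width: 0.097
grasp_force: 44.0
```

{"op": "carry_out", "data": {
  "rows": "2 0 -2 0;0 0 0 0;0 0 0 0"
}}

```text
t: 32.17
eef_pos: [0.7203, -0.0778, 0.1846]
tool_rot: [-0.002, 0.649, 0.76, -0.0]
contact_force: [-15.4, 4.5, 19.0]
gripper_width: 0.101
grasp_force: 45.5
```

Closed against its stop. Releasing and rising.

{"op": "carry_out", "data": {
  "rows": "0 0 0 0;0 0 0 0;0 0 0 0;0 0 10 0;0 0 40 0;0 0 50 0;0 0 50 0;0 0 0 0;0 0 0 0",
  "claw": 36
}}

```text
t: 33.3
eef_pos: [0.7224, -0.0783, 0.3324]
tool_rot: [0.0, 0.649, 0.761, 0.0]
contact_force: [-0.2, 0.1, 0.4]
gripper_width: 0.426
grasp_force: 0.0
```

{"op": "carry_out", "data": {
  "rows": "-40 40 0 0;-40 40 0 0;-40 40 0 0;-40 40 0 0;-20 40 0 0;0 40 0 0;0 40 0 0;0 0 0 0;0 0 0 0"
}}

```text
t: 34.42
eef_pos: [0.542, 0.201, 0.3312]
tool_rot: [-0.0, 0.649, 0.76, -0.001]
contact_force: [0.6, 0.1, 0.3]
gripper_width: 0.419
grasp_force: 0.0
```

```bash
python3 - <<'E'
from h import *
c=read_camera("scene");d=read_camera("top")
for n in C if 0 else("scene","top"): print(n,[(np.round(e["centre"],1).tolist(),round(e["confidence"],2)) for e in place_of(n,"flap_rod")][:2])
a=np.hstack([c["img"][200:330,130:340],d["img"][105:235,200:370]])
cv2.imwrite("pics/g6.png",cv2.resize(a,None,fx=2.1,fy=2.1,interpolation=cv2.INTER_CUBIC))
for th in(0,.05,.1):
    f=np.radians(40)-th;x=.175*np.sin(f)-.006*np.cos(f);z=.06+.175*np.cos(f)+.006*np.sin(f)
    P=[.6119+.9877*x,-.0943+.1564*x,z];print(th,proj(c,P),proj(d,P))
E
```

```text
scene [([205.4, 237.2], 0.85)]
top [([311.9, 151.5], 0.82), ([312.8, 175.4], 0.48)]
0 [[205.2202432  239.34480548]] [[312.04131207 151.39721538]]
0.05 [[205.80596684 235.79993267]] [[312.65161986 153.43162127]]
0.1 [[206.43833711 232.29495058]] [[313.2710117  155.61363383]]
```

View pics/g6.png

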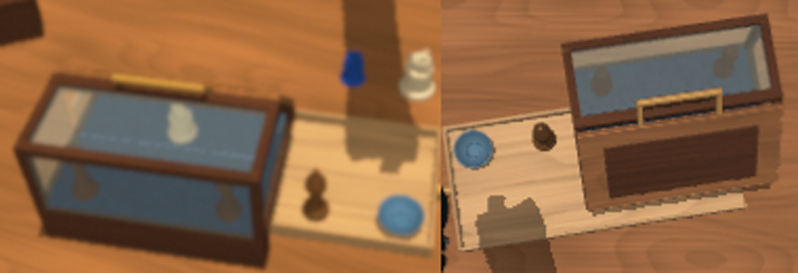

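The rod reads at its closed position, the knight stands upright inside at about (182,122), and the other pieces in the crop are where they were.

```bash
python3 -c "
from station import *
print(hand_in())"
```

```text
the job is handed in; nothing more can be done
None
```

I handed the job in at about 35 s: the front came all the way down, the knight stands upright on the case floor (about 70 mm behind the hinge), and the front is closed against its stop; the hand-in gave no verdict.

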